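Load and wind down the ham press

TASK

Press the ham in the mould, only pushing gently with the fingertips: nothing is to be gripped, lifted or tipped. First slide the steel mould along its channel, fully home against the end stop of the press; then push the swing bridge round by its black knob until it is fully home over the mould; then push the spokes of the red-balled star wheel round clockwise (seen from above) until the mould's lid is pressed fully down on the rim. Leave the press so, and leave the other things on the table where they stand.

Things in the scene. Friction and masses are not known exactly. Their poses are not given: they have to be found in the camera images.
- press: ham-mould press, fixed; base 220 x 315 mm, its top at z = 20 mm. Origin at table height under the mould's home place; x points to the rear pivot post (at x = 80 mm), y along the channel to its open end (robot's left). White rails 97 mm apart, 10 mm wide, tops at z = 34 mm, y = -80 to 210 mm. A steel stud (head 24 mm, top z = 163 mm) at x = -80 mm sits in the bridge's notch when home
- mould_stop (a point): middle of the end stop's face at the right end of the channel, y = -75 mm in the press frame; the stop is 38 mm high above the table
- mould: closed steel ham mould, 91 (x) x 150 (y) x 80 mm high, loose, 1.1 to 1.6 kg with lid, standing on the press base in the channel with its axes along the press's, pulled out 90 to 130 mm to the left (+y) of home. Origin: centre of its underside. Home: its origin at the press's origin in x and y, right end against the end stop. It slides with 5 to 12 N
- mould_face (a point): middle of the mould's left end face, the one to push on, 40 mm above its underside (60 mm above the table); the way home is along the press's -y
- mould_lid (a joint): sprung steel lid of the mould, in m: 0 = up, with an 8 mm gap to the rim that shows its blue insert (lid top 112 mm above the table); 0.008 = fully down on the rim. It springs up with 6 to 10 N unless the press holds it down
- bridge (a joint): swing bridge, in rad: 0 = home over the mould, at its stop; grows as it swings open, counter-clockwise from above, to the robot's right (stop at 1.4). Steel bar 32 mm wide, 201 mm long from the pivot, underside 140 mm and top 152 mm above the table. Stiff (0.8 N m): it stays where it is left, and only this friction keeps it home
- bridge_pivot (a point): point on the vertical axis about which the bridge swings, at the bar's mid height, 146 mm above the table
- bridge_knob (a point): centre of the black ball knob (28 mm across) that stands up from the bridge's free end, 181 mm above the table and 186 mm from the pivot axis; under the ball a stem 12 mm thick, 15 mm of it free above the bar
- star_wheel (a joint): star wheel on the spindle, in rad: grows turning clockwise from above, which lowers wheel and pressure plate 3.82 mm per rad (the plate does not turn). Starts between 0 and 1.2; the plate meets the raised lid at about 2.1; at 4.19 the lid is fully down, and at 4.22 the wheel stops. Stays where it is left; needs 0.12 to 0.17 N m
- wheel_hub (a point): centre of the star wheel on the spindle axis at the spokes' mid height, 210 mm above the table at joint value 0, 16 mm lower when wound down; 80 mm from the bridge's pivot axis. Hub 34 mm across, ending 13 mm above this point. Free depth under the spokes: 46 mm below their axis when up, 30 mm when wound down
- wheel_spoke (a point): point on one spoke's axis, 45 mm from the wheel's axis. Three level round spokes, 10 mm thick, 120 degrees apart, free from 17 to 55 mm from the axis, each ending in a red ball (22 mm across) centred at 66 mm
- cure_tin: the white tin with the red lid, loose on the table, 60 mm across, 100 mm high, to be left alone; origin: centre of its underside
- pepper_jar: the brown jar with the black lid, loose on the table, 52 mm across, 85 mm high, to be left alone; origin: centre of its underside
- salt_tub: the white tub with the blue lid, loose on the table, 64 mm across, 75 mm high, to be left alone; origin: centre of its underside
- brass_weight: the brass weight, loose on the table, 40 mm across, 43 mm high, to be left alone; origin: centre of its underside

How it is judged:
By the outcome, as a careful person would: the job done as asked, in the order asked, and still so for the second after the job is handed in, with the robot touching nothing.
It also fails if it takes over 67 s, if anything falls off the work surface, if the arm or the gripper's body presses on something with over 40 N, if the wrist force passes 120 N, or if a joint passes its speed limit or range.

ROBOT

A 6-joint arm with a two-finger parallel gripper is mounted at the origin on the work surface; the furniture and walls round the work are solid. World frame = base frame: x ahead of the robot, y to its left, z up, the work surface at z = 0. Lengths are in m, angles in rad, forces in N, time in s.
With the tool pointing down it reaches from about 0.225 to 0.875 m from the base axis. Payload 3.4 kg.
Tool frame: the origin (TCP) lies at the very end of the fingers, on their centre line; the grasp point (between the pads) lies 19 mm behind it; z points along the fingers, y is the line along which they close (so a half turn about z gives the same grasp; the last joint's range is limited). The gripper opens to 85 mm and grips with 20 to 120 N. Pads are 22 mm wide; open, the fingers measure 114 mm over their backs; the gripper's body (76 mm by 85 mm) begins 54 mm behind the grasp point. The pads swing forward as they close: fully open they stand 13 mm farther back than shut.
Start: joints at [1.1, 0.276, 1.505, -0, 1.361, -0.121], TCP at [0.197, 0.54, 0.231] pointing down, gripper open.
Joint ranges: [-2.89, 2.89], [-0.75, 2.08], [0.22, 2.7], [-1.18, 4.32], [0.11, 2.71], [-2.7, 2.7]. Speed limits (rad/s): [2.57, 2.57, 3.14, 3.14, 3.14, 3.14].

INTERFACE

Orientations are given as a unit quaternion [w, x, y, z].
In Python, from rig import readout, vision, manip gives the robot as it stands.
- The arm moves only by the shell command python3 -m handwheel 'ROWS' [FORCE]. ROWS is JSON, a list of rows, each a list of 3 entries, a list of its own where there are three numbers: the shift along the tool's x, y, z in mm, then the turn, a rotation vector about the tool's x, y, z in units of 6 degrees (1.0 is 6 degrees), then the closure, from -1 (fully open) to 1 (shut), so that 0 is half open. A call has 1 to 20 rows; each row shifts and turns the commanded pose from where the row before left it, along the tool's axes as they then stand; what a row does not reach is not made up. A row lasts 1/8 s, in which the tool goes at most 62.5 mm and 10.7 degrees, less where a joint would pass 70% of its speed; a pose out of reach is approached as far as the arm can. A call is refused whole if a number of a shift passes 62.5 or a number of a turn 1, either way. A call with a gripper value outside its range is refused whole. The fingers move at their own pace and stop on an object; FORCE is the grip in N (left out, the last holds). Time passes only in rows, so rows that do not move let the fingers close. It gives the time, the measured TCP pose, the force, the opening and the grip force at its end, in the units of the state.
- readout.get_state(): the state, without advancing time (a new reading comes with each control period).
- vision.get_image(name): name is "side" or "top"; returns the picture (480x640x3 uint8, blue, green, red); there is no depth.
- vision.camera_params(name): a dict with "intrinsics" (3x3 intrinsics, pixels), "dist" ([k1, k2, p1, p2, k3] as OpenCV has them; the pictures are not rectified), "rvec" (rotation vector, rad) and "tvec" (3), from world to camera coordinates, as OpenCV has them. Camera axes: x right, y down, z forward; pixel columns grow to the right and rows downward; lengths in m; the calibration is good to about 2 mm. A picture is of the moment at which its call begins. camera_params takes no time and is no camera call.
- manip.sign_off(): hands the job in; it is judged then, once.
The state is a dict: "clock": time; "qpos": joint angles; "qd": joint speeds; "effort": joint torques, N m; "position": TCP position; "ee_rot": TCP orientation; "contact_force": force on the tool from outside, world axes, zero at the start; "moment": the same for the moment, N m; "width": finger opening in m; "gripper_force": force on a finger pad.
Only numpy, scipy, OpenCV 4.12 (cv2) and the standard library are available. Lean on these libraries where they do the work, as an engineer would, in place of code of your own. Each camera call takes 0.05 s, during which the arm holds its last target. There are 200 camera calls.

## Working session

There is one attempt and no reset: what is moved stays moved. The work goes in short steps, Python scripts to look and compute and a shell command to move; the robot and the scene stay as the last step left them, time stands still between calls to the robot, and variables do not carry over. Pictures are saved under pics/ and viewed, at most 10 in all, crops included, and the job is handed in when it is done.

```bash
mkdir -p pics; ls
python3 - <<'E'
from rig import readout, vision
import cv2
s=readout.get_state(); print({k:s[k] for k in('clock','position','ee_rot','contact_force','width')})
for n in('side','top'):
    cv2.imwrite(f'pics/{n}0.png',vision.get_image(n)); print(n,vision.camera_params(n))
E
```

```text
pics
{'clock': 0.0, 'position': array([0.19681918, 0.53971109, 0.23042879]), 'ee_rot': array([-2.72169941e-04,  1.74000522e-01,  9.84745127e-01, -8.82255396e-04]), 'contact_force': array([-0.62557123,  0.02271286, -0.06501333]), 'width': 0.08543041566255934}
side {'intrinsics': array([[461.465418  ,   0.        , 319.76150847],
       [  0.        , 461.465418  , 238.90165907],
       [  0.        ,   0.        ,   1.        ]]), 'dist': array([-0.04558291,  0.        ,  0.        ,  0.        ,  0.        ]), 'rvec': array([ 1.86675506,  1.50078072, -0.66435455]), 'tvec': array([-0.07674031, -0.22747162,  1.47383399])}
top {'intrinsics': array([[518.6977807 ,   0.        , 314.48222782],
       [  0.        , 518.6977807 , 240.74455226],
       [  0.        ,   0.        ,   1.        ]]), 'dist': array([-0.09934156,  0.        ,  0.        ,  0.        ,  0.        ]), 'rvec': array([ 2.16247303, -2.21467386,  0.07421213]), 'tvec': array([-0.00989077,  0.52089335,  0.98036712])}
```

View pics/top0.png

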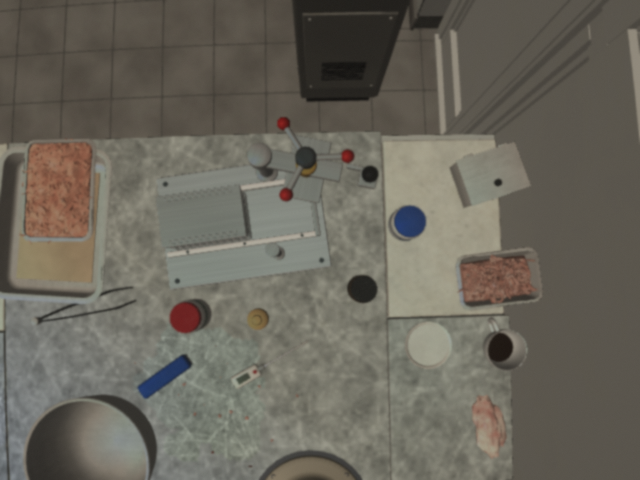

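View pics/side0.png

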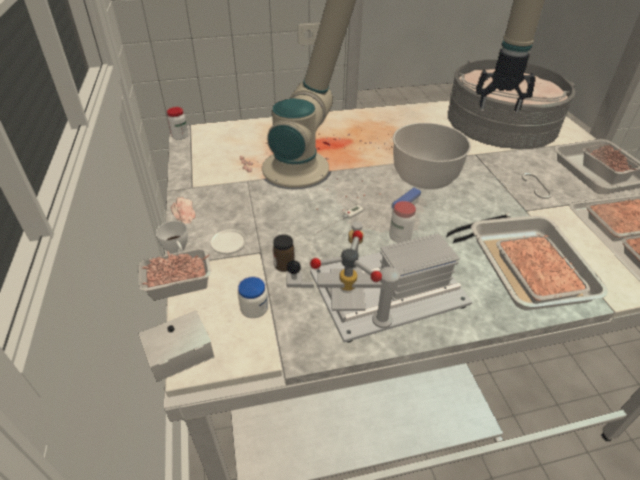

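The top view shows the press with its pivot post near (259,155), hub (306,157), knob (370,174), red balls (283,124), (347,156) and (286,195), and stud (275,251). The mould's right end is near u=245. The loose jars stand below and to the right. The side view agrees. Next I'll zoom in and back-project.

```bash
cat > h.py <<'E'
import numpy as np, cv2
from rig import readout, vision
from scipy.spatial.transform import Rotation as R
def cam(n):
    p=vision.camera_params(n); return p['intrinsics'],p['dist'],p['rvec'],p['tvec']
def bp(n,uv,z):
    K,d,r,t=cam(n); M=cv2.Rodrigues(r)[0]
    q=cv2.undistortPoints(np.array([[uv]],float),K,d)[0,0]
    D=M.T@np.array([q[0],q[1],1]); C=-M.T@t
    return C+D*(z-C[2])/D[2]
def pj(n,P):
    K,d,r,t=cam(n); return cv2.projectPoints(np.array(P,float).reshape(-1,1,3),r,t,K,d)[0][:,0]
E
python3 - <<'E'
from h import *
im=cv2.imread('pics/top0.png')[110:300,150:390]
cv2.imwrite('pics/top0c.png',cv2.resize(im,None,fx=3.125,fy=3.125,interpolation=cv2.INTER_CUBIC))
for nm,uv,z in[('hub',(306,157),.223),('knob',(370,174),.181),('b1',(283,124),.21),('b2',(347,156),.21),('b3',(286,195),.21),('stud',(275,251),.163),('cTL',(165,184),.02),('cBL',(177,281),.02),('cBR',(321,260),.02),('tin',(186,317),.1),('pepper',(362,289),.085),('salt',(409,222),.075),('brass',(258,319),.043)]:
    print(nm,bp('top',uv,z).round(4))
for n in('side','top'):
    K,d,r,t=cam(n);print(n,-cv2.Rodrigues(r)[0].T@t)
E
```

```text
hub [ 0.637  -0.0118  0.223 ]
knob [ 0.6162 -0.1147  0.181 ]
b1 [0.6941 0.0236 0.21  ]
b2 [ 0.6401 -0.0761  0.21  ]
b3 [0.5804 0.0209 0.21  ]
stud [0.4956 0.0432 0.163 ]
cTL [0.6381 0.2665 0.02  ]
cBL [0.4491 0.2437 0.02  ]
cBR [ 0.4831 -0.0339  0.02  ]
tin [0.3859 0.2072 0.1   ]
pepper [ 0.4277 -0.1048  0.085 ]
salt [ 0.5468 -0.1952  0.075 ]
brass [0.3754 0.0863 0.043 ]
side [ 1.23758787 -0.20550184  0.80991622]
top [ 0.45476312 -0.01972411  1.01259512]
```

View pics/top0c.png

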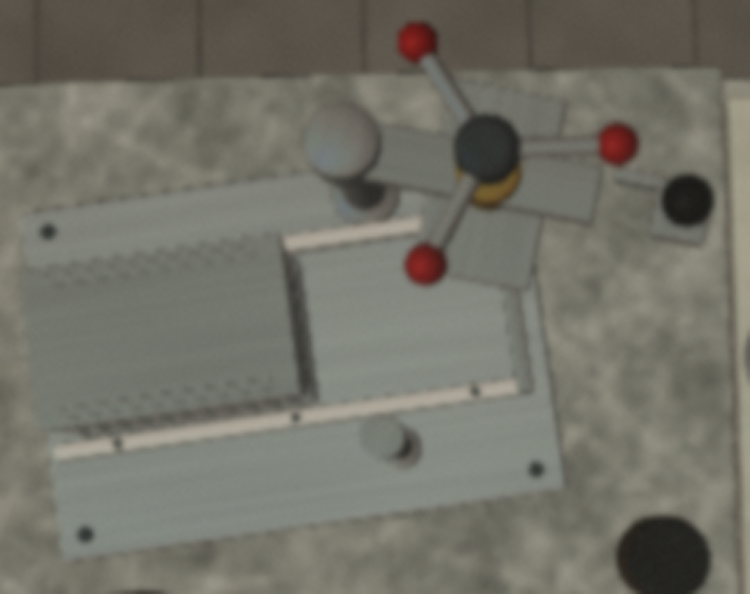

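The crop shows the base corners at (65,557), (563,487) and (22,215), and the near rail running from (53,452) to (517,388). The stud head is at (388,438), hub (487,150) and knob (687,200). The bridge is open with its free end to the right. Now I'll fit the press frame.

Run:
```python
from h import *
c=lambda u,v:(150+(u-.5)/3.125,110+(v-.5)/3.125)
B=lambda u,v,z:bp('top',c(u,v),z)
L,Rr=B(53,452,.034),B(517,388,.034); st=B(388,438,.163)
BL,BR,TL=B(65,557,.02),B(563,487,.02),B(22,215,.02)
for n,a in dict(L=L,R=Rr,st=st,BL=BL,BR=BR,TL=TL).items(): print(n,a.round(4))
ang=lambda a:np.degrees(np.arctan2(a[1],a[0]))
print('yaw rail',ang(L-Rr)-90,np.linalg.norm(L-Rr),'edge',ang(BL-BR)-90,np.linalg.norm(BL-BR),'left',ang(TL-BL),np.linalg.norm(TL-BL))
# LSQ rigid 2D: press pts (x,y)
loc=np.array([[-.0535,.21],[-.0535,-.08],[-.08,0]]); W=np.array([L,Rr,st])[:,:2]
from scipy.optimize import least_squares
def T(p,l): k,s=np.cos(p[2]),np.sin(p[2]); return l@np.array([[k,s],[-s,k]])+p[:2]
r=least_squares(lambda p:(T(p,loc)-W).ravel(),[.57,.03,-.1]); p=r.x
print('press',p,np.degrees(p[2]),r.fun*1000)
k,s=np.cos(p[2]),np.sin(p[2]); inv=lambda P:(np.array(P)[:2]-p[:2])@np.array([[k,-s],[s,k]])
piv=T(p,np.array([.08,0])); print('pivot',piv)
for n,a in dict(BL=BL,BR=BR,TL=TL,hub=B(487,150,.222),knob=B(687,200,.181),b1=B(417,42,.209),b2=B(618,144,.209),b3=B(426,265,.209),lidR_T=B(280,238,.112),lidR_B=B(302,398,.112),lidL_B=B(30,430,.112)).items():
    q=inv(a); d=q-[.08,0]; print(n,a.round(4),'press',q.round(4),'fromPivot',np.linalg.norm(d).round(4),np.degrees(np.arctan2(d[1],d[0])).round(1))
```

```text
L [0.4999 0.2593 0.034 ]
R [ 0.5322 -0.0241  0.034 ]
st [0.4972 0.0448 0.163 ]
BL [0.4357 0.2563 0.02  ]
BR [ 0.4718 -0.0508  0.02  ]
TL [0.6492 0.2826 0.02  ]
yaw rail 6.492108069231961 0.285167258988532 edge 6.702766241911348 0.3092367378072653 left 7.033220781706273 0.2150999241973632
press [0.57666242 0.05743672 0.11497089] 6.587347045387996 [-0.48373168  0.65574379  0.54159984 -4.09110555 -0.05786816  3.43536176]
pivot [0.65613427 0.06661415]
BL [0.4357 0.2563 0.02  ] press [-0.1172  0.2137] fromPivot 0.2908 132.7
BR [ 0.4718 -0.0508  0.02  ] press [-0.1165 -0.0955] fromPivot 0.2185 -154.1
TL [0.6492 0.2826 0.02  ] press [0.0979 0.2154] fromPivot 0.2161 85.2
hub [ 0.6359 -0.0112  0.222 ] press [ 0.0509 -0.075 ] fromPivot 0.0804 -111.2
knob [ 0.6165 -0.1142  0.181 ] press [ 0.0199 -0.175 ] fromPivot 0.1851 -109.0
b1 [0.6956 0.0232 0.209 ] press [ 0.1142 -0.0477] fromPivot 0.0587 -54.4
b2 [ 0.6404 -0.0771  0.209 ] press [ 0.0479 -0.141 ] fromPivot 0.1446 -102.8
b3 [0.5811 0.0207 0.209 ] press [ 0.0002 -0.037 ] fromPivot 0.0879 -155.1
lidR_T [0.6138 0.1075 0.112 ] press [0.0426 0.0455] fromPivot 0.0589 129.4
lidR_B [0.5233 0.0963 0.112 ] press [-0.0486  0.0448] fromPivot 0.1362 160.8
lidL_B [0.509  0.2501 0.112 ] press [-0.0452  0.1991] fromPivot 0.2352 122.2
```

```bash
cat > plan.py <<'E'
# plan.py x y z(mm, press frame) ang(deg, press frame, of tool x): tool-frame shift in mm from here, turn in 6-deg units
import sys; from h import *
PX,PY,PW=.5760,.0560,np.radians(6.6)
Rp=R.from_euler('z',PW)
def show():
    s=readout.get_state(); w,x,y,z=s['ee_rot']; r=R.from_quat([x,y,z,w])
    q=Rp.inv().apply(s['position']-[PX,PY,0])*1000; xa=(Rp.inv()*r).apply([1,0,0])
    print('t',round(s['clock'],2),'press mm',q.round(1),'ang',np.degrees(np.arctan2(xa[1],xa[0])).round(1),'F press',Rp.inv().apply(s['contact_force']).round(1),'j',s['qpos'].round(2),'w',s['width'].round(3)); return r,q
if __name__=='__main__':
    r,q=show(); a=list(map(float,sys.argv[1:]))
    for i in range(0,len(a),4):
        x,y,z,an=a[i:i+4]
        rt=Rp*R.from_euler('z',an,degrees=True)*R.from_euler('x',180,degrees=True)
        d=Rp.apply(np.array([x,y,z])-q)
        print('shift now-axes',r.inv().apply(d).round(1),'after-turn axes',rt.inv().apply(d).round(1),'turn',((r.inv()*rt).as_rotvec(degrees=True)/6).round(2)); r,q=rt,np.array([x,y,z])
E
python3 - <<'E'
from h import *; import plan
w=lambda x,y,z:plan.Rp.apply([x,y,z])+[plan.PX,plan.PY,0]
for n,P in dict(knob=(.6165,-.1142,.181),b1=(.6956,.0232,.209),b2=(.6404,-.0771,.209),b3=(.5811,.0207,.209),stud=w(-.08,0,.163),pivot=w(.08,0,.146)).items(): print(n,np.round(P,4),pj('side',P).round(1),pj('top',P).round(1))
for z in(.16,.18,.2,.22,.24): print('post',z,pj('top',w(.08,0,z)).round(1),pj('side',w(.08,0,z)).round(1))
E
python3 plan.py 0 240 250 180 0 240 55 180
```

```text
knob [ 0.6165 -0.1142  0.181 ] [[292.7 266.9]] [[369.7 173.8]]
b1 [0.6956 0.0232 0.209 ] [[375. 275.]] [[283.3 123.3]]
b2 [ 0.6404 -0.0771  0.209 ] [[314.2 262.2]] [[347.6 155.9]]
b3 [0.5811 0.0207 0.209 ] [[356.1 234.4]] [[286.2 194.6]]
stud [0.4965 0.0468 0.163 ] [[355.7 223.8]] [[272.8 250.5]]
pivot [0.6555 0.0652 0.146 ] [[386.2 279.5]] [[261.2 157.7]]
post 0.16 [[260.3 155.8]] [[387.  274.6]]
post 0.18 [[259. 153.]] [[388.1 267.4]]
post 0.2 [[257.7 150.1]] [[389.2 259.9]]
post 0.22 [[256.4 147. ]] [[390.4 252.3]]
post 0.24 [[254.9 143.8]] [[391.6 244.3]]Traceback (most recent call last):
  File "plan.py", line 10, in <module>
    r,q=show(); a=list(map(float,sys.argv[1:]))
        ~~~~^^
  File "plan.py", line 8, in show
    print('t',round(s['clock'],2),'press mm',q.round(1),'ang',np.degrees(np.arctan2(xa[1],xa[0])).round(1),'F press',Rp.inv().apply(s['contact_force']).round(1),'j',s['qpos'].round(2),'w',s['width'].round(3)); return r,q
                                                                                                                                                                                            ^^^^^^^^^^^^^^^^
AttributeError: 'float' object has no attribute 'round'
```

Both views agree within about 1.5 px, and the post top is low (about 0.165 m).

```bash
sed -i "s/s\['width'\].round(3)/round(float(s['width']),3)/" plan.py; python3 plan.py 0 240 180 180 0 240 55 180
```

```text
t 0.1 press mm [-321.1  524.1  230.5] ang 153.4 F press [ 0.1 -0.1  0.2] j [ 1.1   0.28  1.51 -0.    1.36 -0.12] w 0.086
shift now-axes [-414.4 -109.9   50.6] after-turn axes [-321.1 -284.1   50.5] turn [-0.02 -0.01 -4.44]
shift now-axes [  0.  -0. 125.] after-turn axes [  0.  -0. 125.] turn [0. 0. 0.]
```

```bash
python3 -m handwheel '[[[0,0,0],[0,0,-0.89],1],[[0,0,0],[0,0,-0.89],1],[[0,0,0],[0,0,-0.89],1],[[0,0,0],[0,0,-0.89],1],[[0,0,0],[0,0,-0.88],1],[[-32,-28,4],[0,0,0],1],[[-32,-28,4],[0,0,0],1],[[-32,-28,4],[0,0,0],1],[[-32,-28,4],[0,0,0],1],[[-32,-28,4],[0,0,0],1],[[-32,-28,4],[0,0,0],1],[[-32,-28,6],[0,0,0],1],[[-32,-28,6],[0,0,0],1],[[-32,-28,6],[0,0,0],1],[[-32,-28,6],[0,0,0],1],[[0,0,0],[0,0,0],1]]' 30; python3 plan.py 0 240 55 180
```

```text
clock: 2.1
position: [0.5491, 0.2967, 0.1819]
ee_rot: [-0.001, -0.056, 0.998, -0.001]
contact_force: [-0.4, -0.6, -1.0]
width: 0.0005
gripper_force: 0.0
t 2.1 press mm [  0.9 242.2 181.9] ang 179.8 F press [-0.5 -0.6 -1. ] j [ 0.38  0.38  1.47 -0.    1.29 -1.3 ] w 0.0
shift now-axes [  0.8  -2.  126.9] after-turn axes [  0.9  -2.2 126.9] turn [-0.01 -0.01 -0.03]
```

```bash
python3 -m handwheel '[[[0,0,25],[0,0,0],1],[[0,0,25],[0,0,0],1],[[0,0,25],[0,0,0],1],[[0,0,25],[0,0,0],1],[[0,0,25],[0,0,0],1],[[0,-6,0],[0,0,0],1],[[0,-6,0],[0,0,0],1],[[0,-6,0],[0,0,0],1],[[0,-5,0],[0,0,0],1],[[0,-5,0],[0,0,0],1],[[0,-5,0],[0,0,0],1],[[0,-5,0],[0,0,0],1],[[0,-5,0],[0,0,0],1]]' 30; python3 plan.py 0 100 55 180
```

```text
clock: 3.72
position: [0.5534, 0.2608, 0.0614]
ee_rot: [0.003, -0.057, 0.998, 0.004]
contact_force: [-2.7, 13.0, 3.4]
width: -0.0003
gripper_force: 0.0
t 3.73 press mm [  1.1 206.1  61.4] ang 179.9 F press [-1.2 13.2  3.4] j [ 0.32  0.46  1.67  0.01  1.   -1.37] w -0.0
shift now-axes [   0.9 -106.1    5.5] after-turn axes [   1.1 -106.1    6.4] turn [ 0.08  0.06 -0.02]
```

```bash
python3 -m handwheel '[[[0,-7,0],[0,0,0],1],[[0,-7,0],[0,0,0],1],[[0,-7,0],[0,0,0],1],[[0,-7,0],[0,0,0],1],[[0,-7,0],[0,0,0],1],[[0,-7,0],[0,0,0],1],[[0,-7,0],[0,0,0],1],[[0,-7,0],[0,0,0],1],[[0,-7,0],[0,0,0],1],[[0,-7,0],[0,0,0],1],[[0,-7,0],[0,0,0],1],[[0,-7,0],[0,0,0],1],[[0,-7,0],[0,0,0],1],[[0,-5,0],[0,0,0],1]]' 30; python3 plan.py 0 90 55 180
```

```text
clock: 5.48
position: [0.5644, 0.1662, 0.0613]
ee_rot: [0.003, -0.056, 0.998, 0.005]
contact_force: [-1.1, 21.5, 4.6]
width: -0.0001
gripper_force: 0.0
t 5.47 press mm [  1.1 110.8  61.3] ang 179.8 F press [ 1.4 21.4  4.6] j [ 0.16  0.43  1.72  0.01  0.98 -1.53] w -0.0
shift now-axes [  1.1 -20.9   6.1] after-turn axes [  1.1 -20.8   6.3] turn [ 0.1   0.06 -0.03]
```

```bash
for i in 1; do python3 -m handwheel '[[[0,-4,0],[0,0,0],1],[[0,-4,0],[0,0,0],1],[[0,-4,0],[0,0,0],1],[[0,0,0],[0,0,0],1]]' 30; done; python3 plan.py 0 90 55 180
```

```text
clock: 5.98
position: [0.5663, 0.1559, 0.0622]
ee_rot: [0.004, -0.056, 0.998, 0.006]
contact_force: [-2.6, 19.4, 7.9]
width: -0.0002
gripper_force: 8.3
t 5.97 press mm [  1.9 100.3  62.2] ang 179.8 F press [-0.3 19.5  7.9] j [ 0.14  0.43  1.73  0.01  0.98 -1.55] w -0.0
shift now-axes [  1.9 -10.4   7.1] after-turn axes [  1.9 -10.3   7.2] turn [ 0.12  0.08 -0.04]
```

```bash
python3 -m handwheel '[[[0,-3,0],[0,0,0],1],[[0,-3,0],[0,0,0],1],[[0,0,0],[0,0,0],1]]'|grep -E 'pos|cont'; python3 -m handwheel '[[[0,-3,0],[0,0,0],1],[[0,-3,0],[0,0,0],1],[[0,0,0],[0,0,0],1]]'|grep -E 'pos|cont'; python3 plan.py 0 90 55 180
python3 - <<'E'
from h import *
im=vision.get_image('top')[110:300,150:390]
cv2.imwrite('pics/top1c.png',cv2.resize(im,None,fx=3.125,fy=3.125,interpolation=cv2.INTER_CUBIC))
E
```

```text
position: [0.5675, 0.1537, 0.0633]
contact_force: [-3.5, 30.8, 13.4]
position: [0.5679, 0.1516, 0.0644]
contact_force: [-6.2, 41.6, 18.0]
t 6.72 press mm [ 2.9 95.9 64.4] ang 179.6 F press [-1.4 42.1 18. ] j [ 0.13  0.42  1.73  0.03  0.98 -1.57] w -0.0
shift now-axes [ 3.  -6.2  9.2] after-turn axes [ 2.9 -5.9  9.4] turn [ 0.24  0.11 -0.07]
```

View pics/top1c.png

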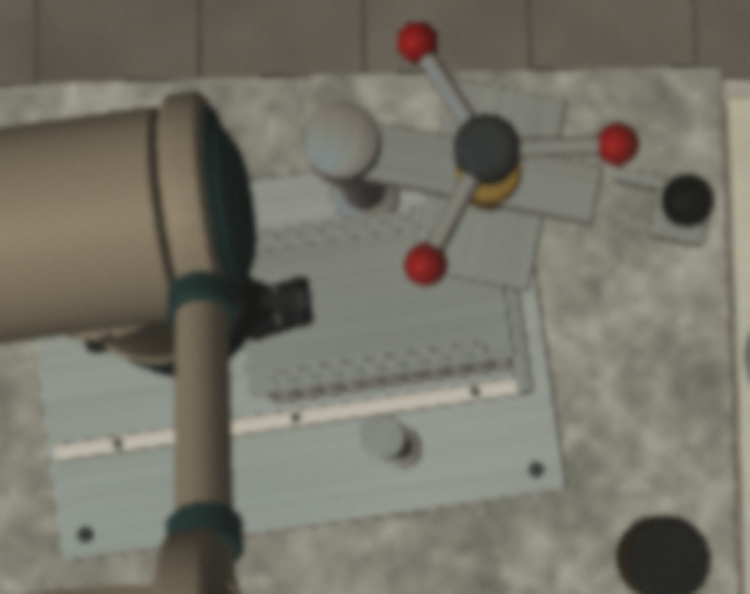

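The mould's right end sits at the stop, crop (515,380), and the push stalls at 42 N, so it is home. I'll back off, rise, and go behind the knob.

```bash
python3 -m handwheel '[[[0,10,0],[0,0,0],1],[[0,10,0],[0,0,0],1],[[0,10,0],[0,0,0],1],[[0,0,-40],[0,0,0],1],[[0,0,-40],[0,0,0],1],[[0,0,-40],[0,0,0],1],[[0,0,-40],[0,0,0],1],[[0,0,-40],[0,0,0],1],[[0,0,0],[0,0,0.8],1],[[0,0,0],[0,0,0.8],1],[[0,0,0],[0,0,0.8],1],[[0,0,0],[0,0,0.8],1],[[0,0,0],[0,0,0],1]]'|grep -E 'cont'; python3 plan.py 58.5 -187 262 161 58.5 -187 168 161
```

```text
contact_force: [-0.2, -0.1, 0.8]
t 8.4 press mm [ -0.8 111.4 259.6] ang 160.8 F press [-0.3 -0.1  0.8] j [ 0.17  0.28  1.43  0.    1.43 -1.18] w 0.0
shift now-axes [-153.9 -262.5   -2.3] after-turn axes [-153.2 -262.9   -2.4] turn [ 0.01  0.02 -0.03]
shift now-axes [ 0. -0. 94.] after-turn axes [ 0. -0. 94.] turn [0. 0. 0.]
```

```bash
python3 -m handwheel '[[[-22,-37.5,0],[0,0,0],1],[[-22,-37.5,0],[0,0,0],1],[[-22,-37.5,0],[0,0,0],1],[[-22,-37.5,0],[0,0,0],1],[[-22,-37.5,0],[0,0,0],1],[[-22,-37.5,0],[0,0,0],1],[[-22,-37.5,0],[0,0,0],1],[[0,0,0],[0,0,0],1],[[0,0,30],[0,0,0],1],[[0,0,30],[0,0,0],1],[[0,0,30],[0,0,0],1],[[0,0,0],[0,0,0],1]]'|grep -E 'cont'; python3 plan.py 58.5 -187 168 161
python3 - <<'E'
from h import *
a=vision.get_image('top')[100:280,230:430];b=vision.get_image('side')[180:360,240:440]
cv2.imwrite('pics/m2.png',cv2.resize(np.hstack([a,b]),None,fx=2,fy=2,interpolation=cv2.INTER_CUBIC))
E
```

```text
contact_force: [0.5, 0.1, 0.4]
t 9.9 press mm [  56.5 -185.2  166.3] ang 160.9 F press [0.5 0.1 0.4] j [-0.29  0.45  1.4   0.    1.3  -1.64] w 0.0
shift now-axes [-2.5 -1.  -1.7] after-turn axes [-2.5 -1.  -1.7] turn [ 0.01 -0.05 -0.02]
```

View pics/m2.png

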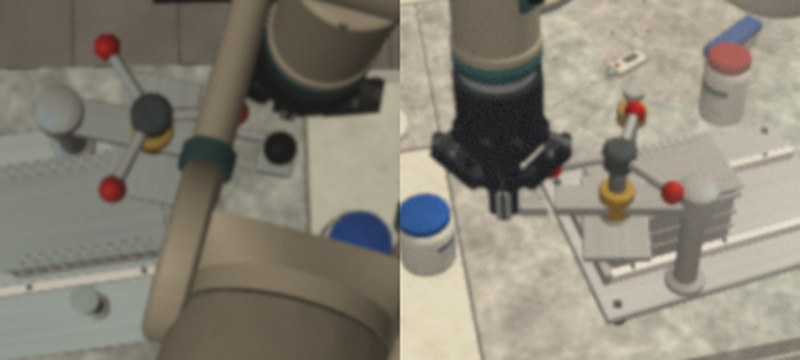

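The fingers stand behind the knob, clear of the wheel ball and the tub. Now I'll push round the arc.

```bash
python3 -m handwheel '[[[6,0,0],[0,0,0],1],[[6,0,0],[0,0,0],1],[[9.8,-1,0],[0,0,0.5],1],[[9.8,-1,0],[0,0,0.5],1],[[9.8,-1,0],[0,0,0.5],1],[[9.8,-1,0],[0,0,0.5],1],[[9.8,-1,0],[0,0,0.5],1],[[9.8,-1,0],[0,0,0.5],1],[[9.8,-1,0],[0,0,0.5],1],[[9.8,-1,0],[0,0,0.5],1],[[9.8,-1,0],[0,0,0.5],1],[[9.8,-1,0],[0,0,0.5],1],[[9.8,-1,0],[0,0,0.5],1],[[9.8,-1,0],[0,0,0.5],1]]'|grep -E 'cont'; python3 plan.py
python3 - <<'E'
import numpy as np
for a in (-145,-163,-180):
    th=np.radians(a);r=np.array([np.cos(th),np.sin(th)]);t=np.array([r[1],-r[0]]);print(a,'ang',a-90+360, np.array([80,0])+186*r-25*t)
E
```

```text
contact_force: [0.6, -6.2, -0.0]
t 11.75 press mm [ -54.  -127.9  169.5] ang 124.7 F press [-0.1 -6.2 -0. ] j [-0.27  0.27  1.68 -0.01  1.19 -0.99] w 0.0
-145 ang 125 [ -58.02286933 -127.16401827]
-163 ang 107 [-90.56339199 -78.28875598]
-180 ang 90 [-106.  -25.]
```

```bash
python3 -m handwheel '[[[9.8,-1,0],[0,0,0.5],1],[[9.8,-1,0],[0,0,0.5],1],[[9.8,-1,0],[0,0,0.5],1],[[9.8,-1,0],[0,0,0.5],1],[[9.8,-1,0],[0,0,0.5],1],[[9.8,-1,0],[0,0,0.5],1],[[9.8,-1,0],[0,0,0.5],1],[[9.8,-1,0],[0,0,0.5],1],[[9.8,-1,0],[0,0,0.5],1],[[9.8,-1,0],[0,0,0.5],1],[[5,0,0],[0,0,0.3],1],[[0,0,0],[0,0,0],1]]'|grep -E 'cont'; python3 plan.py -106 -22 168 90
```

```text
contact_force: [-1.0, -3.3, 0.3]
t 13.25 press mm [-99.7 -34.1 168.9] ang 93.1 F press [-1.4 -3.1  0.3] j [-0.12  0.18  1.8  -0.    1.16 -0.29] w -0.0
shift now-axes [12.5 -5.6  0.9] after-turn axes [12.1 -6.3  0.9] turn [-0.01  0.02  0.51]
```

```bash
python3 -m handwheel '[[[4,-1,0],[0,0,0.25],1],[[4,-1,0],[0,0,0.25],1],[[3,0,0],[0,0,0],1],[[0,0,0],[0,0,0],1]]'|grep -E 'cont'; python3 plan.py; python3 -m handwheel '[[[3,0,0],[0,0,0],1],[[2,0,0],[0,0,0],1],[[0,0,0],[0,0,0],1]]'|grep -E 'cont'; python3 plan.py
```

```text
contact_force: [-2.4, -4.0, 2.6]
t 13.75 press mm [-101.2  -23.1  168.7] ang 90.0 F press [-2.9 -3.7  2.6] j [-0.1   0.18  1.8  -0.    1.16 -0.22] w 0.0
contact_force: [-1.9, -13.9, 3.1]
t 14.12 press mm [-101.1  -21.5  168.8] ang 90.1 F press [ -3.5 -13.6   3.1] j [-0.09  0.18  1.8  -0.01  1.16 -0.2 ] w 0.0
```

```bash
python3 -m handwheel '[[[2,0,0],[0,0,0],1],[[2,0,0],[0,0,0],1],[[0,0,0],[0,0,0],1]]'|grep -E 'cont'; python3 plan.py; python3 -m handwheel '[[[-10,0,0],[0,0,0],1],[[-15,0,0],[0,0,0],1],[[-20,0,0],[0,0,0],1],[[0,0,-45],[0,0,0],1],[[0,0,-45],[0,0,0],1],[[-40,0,0],[0,0,0],1],[[-40,0,0],[0,0,0],1],[[0,0,0],[0,0,0],1]]'|grep -E 'cont'; python3 plan.py
python3 - <<'E'
from h import *
T=vision.get_image('top');S=vision.get_image('side');cv2.imwrite('pics/top3.png',T);cv2.imwrite('pics/side3.png',S)
cv2.imwrite('pics/m3.png',cv2.resize(np.hstack([T[120:290,170:350],S[190:360,280:460]]),None,fx=2.2,fy=2.2,interpolation=cv2.INTER_CUBIC))
E
```

```text
contact_force: [-1.9, -21.9, 2.0]
t 14.5 press mm [-101.1  -21.3  168.9] ang 90.2 F press [ -4.4 -21.5   2. ] j [-0.08  0.18  1.8  -0.02  1.16 -0.2 ] w 0.0
contact_force: [0.2, 1.3, -1.1]
t 15.5 press mm [-100.4 -140.6  258.2] ang 89.8 F press [ 0.4  1.3 -1.1] j [-0.33  0.15  1.61  0.    1.38 -0.44] w -0.0
```

View pics/m3.png

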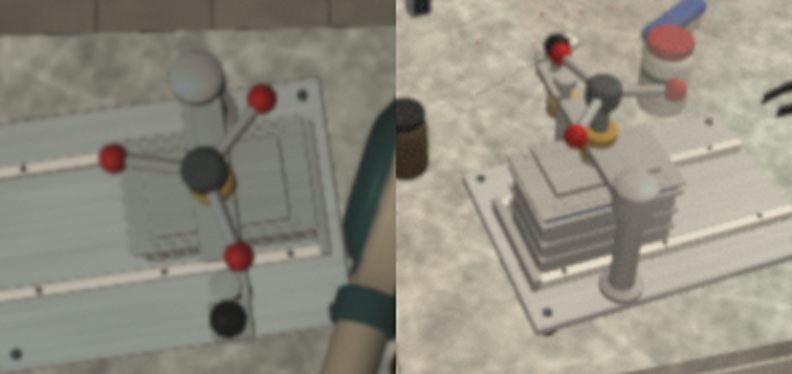

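The bridge is home over the mould: knob at native (274,264), hub (263,197), and balls (289,164), (221,192) and (278,237). Next I'll locate the spokes.

Run:
```python
from h import *; import plan
q=lambda uv,z:plan.Rp.inv().apply(bp('top',uv,z)-[plan.PX,plan.PY,0])[:2]*1000
hub=q((263.2,197.3),.221); print('hub',hub,'knob',q((273.6,264.5),.181))
for z in(.208,):
  B=[q(u,z) for u in((289.1,164.5),(220.9,191.8),(278.2,236.8))]
  c=sum(B)/3; print('centroid',c)
  for b in B: d=b-c; print(b.round(1),np.linalg.norm(d).round(1),np.degrees(np.arctan2(d[1],d[0])).round(1))
```

```text
hub [-0.0685733  -0.40450808] knob [-103.53760872    0.44890696]
centroid [1.80949783 1.46991792]
[ 48.  -46.6] 66.7 -46.1
[20.1 65.4] 66.5 74.1
[-62.7 -14.4] 66.4 -166.2
```

```bash
python3 -m handwheel '[[[0,0,0],[0,0,-1],1],[[0,0,0],[0,0,-1],1],[[0,0,0],[0,0,-1],1],[[0,0,0],[0,0,-1],1],[[0,0,0],[0,0,-1],1],[[0,0,0],[0,0,-1],1],[[0,0,0],[0,0,-1],1],[[0,0,0],[0,0,-1],1],[[0,0,0],[0,0,-1],1],[[0,0,0],[0,0,-1],1],[[0,0,0],[0,0,-1],1],[[0,0,0],[0,0,-1],1],[[0,0,0],[0,0,-1],1],[[0,0,0],[0,0,-1],1],[[0,0,0],[0,0,-1],1],[[0,0,0],[0,0,-1],1],[[0,0,0],[0,0,-1],1],[[0,0,0],[0,0,-0.2],1],[[0,0,0],[0,0,0],1]]'|grep -E 'cont'; python3 plan.py 45 -8 262 224 45 -8 190 224
```

```text
contact_force: [-0.4, 0.3, -1.2]
t 17.98 press mm [-101.  -137.8  258.3] ang -166.8 F press [-0.3  0.4 -1.2] j [-0.33  0.15  1.61  0.    1.39 -2.24] w 0.0
shift now-axes [-171.7   93.1   -3.6] after-turn axes [-195.2   -8.    -3.7] turn [ 0.    0.   -5.14]
shift now-axes [ 0. -0. 72.] after-turn axes [ 0. -0. 72.] turn [0. 0. 0.]
```

```bash
python3 -m handwheel '[[[-28.6,15.5,-0.6],[0,0,0],1],[[-28.6,15.5,-0.6],[0,0,0],1],[[-28.6,15.5,-0.6],[0,0,0],1],[[-28.6,15.5,-0.6],[0,0,0],1],[[-28.6,15.5,-0.6],[0,0,0],1],[[-28.6,15.5,-0.6],[0,0,0],1],[[0,0,0],[0,0,-0.86],1],[[0,0,0],[0,0,-0.86],1],[[0,0,0],[0,0,-0.86],1],[[0,0,0],[0,0,-0.86],1],[[0,0,0],[0,0,-0.86],1],[[0,0,0],[0,0,-0.86],1],[[0,0,0],[0,0,0],1]]'|grep -E 'cont'; python3 plan.py 45 -8 190 224
```

```text
contact_force: [-0.3, -0.8, -0.8]
t 19.6 press mm [ 44.8  -8.5 261.8] ang -135.9 F press [-0.4 -0.8 -0.8] j [-0.03  0.34  1.34  0.    1.46 -2.48] w 0.0
shift now-axes [-0.5  0.2 71.8] after-turn axes [-0.5  0.3 71.8] turn [0.   0.   0.01]
```

```bash
python3 -m handwheel '[[[0,0,24],[0,0,0],1],[[0,0,24],[0,0,0],1],[[0,0,24],[0,0,0],1],[[0,0,0],[0,0,0],1],[[5,0,0],[0,0,0],1],[[5,0,0],[0,0,0],1],[[0,0,0],[0,0,0],1]]'|grep -E 'cont'; python3 plan.py; python3 -m handwheel '[[[4,-1.5,0.4],[0,0,1],1],[[4,-1.5,0.4],[0,0,1],1],[[4,-1.5,0.4],[0,0,1],1],[[4,-1.5,0.4],[0,0,1],1],[[4,-1.5,0.4],[0,0,1],1],[[0,0,0],[0,0,0],1]]'|grep -E 'cont'; python3 plan.py
python3 - <<'E'
from h import *
T=vision.get_image('top');S=vision.get_image('side')
cv2.imwrite('pics/m4.png',cv2.resize(np.hstack([T[120:290,170:350],S[170:340,280:460]]),None,fx=2.2,fy=2.2,interpolation=cv2.INTER_CUBIC))
E
```

```text
contact_force: [1.8, 0.6, -1.2]
t 20.48 press mm [ 38.4 -16.1 191. ] ang -135.9 F press [ 1.9  0.4 -1.2] j [-0.04  0.36  1.48  0.    1.3  -2.5 ] w -0.0
contact_force: [2.1, 1.0, 1.3]
t 21.23 press mm [ 25.1 -32.6 188.8] ang -165.8 F press [2.2 0.7 1.3] j [-0.07  0.35  1.51  0.    1.29 -2.01] w 0.0
```

View pics/m4.png

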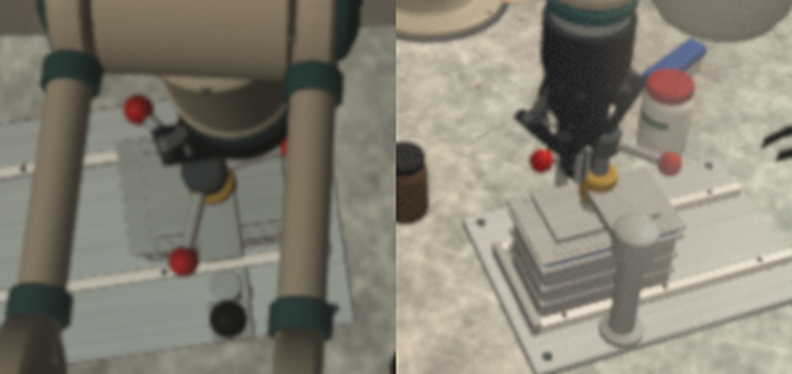

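The wheel followed about 30°, with the balls now at crop (137,108), (285,145) and (183,260), pushing with only about 2 N. Continuing.

```bash
python3 -m handwheel '[[[4,-1.5,0.4],[0,0,1],1],[[4,-1.5,0.4],[0,0,1],1],[[4,-1.5,0.4],[0,0,1],1],[[4,-1.5,0.4],[0,0,1],1],[[4,-1.5,0.4],[0,0,1],1],[[4,-1.5,0.4],[0,0,1],1],[[4,-1.5,0.4],[0,0,1],1],[[4,-1.5,0.4],[0,0,1],1],[[4,-1.5,0.4],[0,0,1],1],[[4,-1.5,0.4],[0,0,1],1]]'|grep -E 'cont'; python3 plan.py
python3 - <<'E'
import numpy as np
for ang in (134,104,74,44,14,-18):
    f=np.radians(ang+90);u=np.array([np.cos(f),np.sin(f)]);n=np.array([-u[1],u[0]]);print(ang,(np.array([1,.5])+37*u+16*n).round(1))
E
```

```text
contact_force: [2.5, 0.3, 0.7]
t 22.57 press mm [-14.6 -38.7 184.4] ang 134.0 F press [ 2.5 -0.   0.7] j [-0.09  0.29  1.6  -0.    1.24 -0.98] w 0.0
134 [-14.5 -36.7]
104 [-31. -24.]
74 [-39.   -4.7]
44 [-36.2  16. ]
14 [-23.5  32.5]
-18 [-2.8 40.6]
```

```bash
python3 -m handwheel '[[[4,-1.4,0.4],[0,0,1],1],[[4,-1.4,0.4],[0,0,1],1],[[4,-1.4,0.4],[0,0,1],1],[[4,-1.4,0.4],[0,0,1],1],[[4,-1.4,0.4],[0,0,1],1],[[4,-1.4,0.4],[0,0,1],1],[[4,-1.4,0.4],[0,0,1],1],[[4,-1.4,0.4],[0,0,1],1],[[4,-1.4,0.4],[0,0,1],1],[[4,-1.4,0.4],[0,0,1],1]]'|grep -E 'cont'; python3 plan.py -39 -4.7 181 74
```

```text
contact_force: [-1.1, -3.2, 2.1]
t 23.82 press mm [-41.2  -6.8 179.8] ang 74.1 F press [-1.4 -3.   2.1] j [-0.04  0.26  1.67 -0.    1.22  0.12] w -0.0
shift now-axes [ 2.6  1.5 -1.2] after-turn axes [ 2.6  1.5 -1.2] turn [-0.02  0.03  0.01]
```

```bash
python3 -m handwheel '[[[4.3,-1,0.4],[0,0,1],1],[[4.3,-1,0.4],[0,0,1],1],[[4,-1.2,0.4],[0,0,1],1]]'|grep -E 'cont'; python3 plan.py; python3 -m handwheel '[[[4,-1.4,0.4],[0,0,1],1],[[4,-1.4,0.4],[0,0,1],1]]'|grep -E 'cont'; python3 plan.py -36.2 16 179 44
```

```text
contact_force: [-2.8, -1.6, 0.6]
t 24.2 press mm [-40.2   6.5 178.3] ang 56.1 F press [-3.  -1.3  0.6] j [-0.02  0.26  1.66 -0.    1.22  0.46] w -0.0
contact_force: [-2.9, -1.2, 1.4]
t 24.45 press mm [-38.   14.8 177.4] ang 44.1 F press [-3.  -0.9  1.4] j [-0.    0.26  1.66 -0.    1.22  0.68] w 0.0
shift now-axes [ 2.2  0.4 -1.6] after-turn axes [ 2.2  0.4 -1.6] turn [-0.03  0.05  0.01]
```

```bash
python3 -m handwheel '[[[4,-1.4,0.4],[0,0,1],1],[[4,-1.4,0.4],[0,0,1],1]]'|grep -E 'cont'; python3 plan.py; python3 -m handwheel '[[[4,-1.4,0.4],[0,0,1],1],[[4,-1.4,0.4],[0,0,1],1]]'|grep -E 'cont'; python3 plan.py -28 28 177 20
```

```text
contact_force: [-4.3, 0.1, 1.4]
t 24.7 press mm [-34.1  22.5 176.5] ang 32.1 F press [-4.3  0.6  1.4] j [ 0.01  0.27  1.65 -0.    1.22  0.91] w 0.0
contact_force: [-10.0, -3.4, 4.6]
t 24.95 press mm [-29.2  29.  175.7] ang 20.1 F press [-10.3  -2.2   4.6] j [ 0.02  0.28  1.64 -0.    1.23  1.13] w -0.0
shift now-axes [ 0.7  1.3 -1.4] after-turn axes [ 0.8  1.3 -1.3] turn [-0.02  0.08  0.01]
```

```bash
python3 -m handwheel '[[[2,0,0.2],[0,0,0.4],1],[[0,0,0],[0,0,0],1]]'|grep -E 'cont'; python3 plan.py; python3 -m handwheel '[[[2,0,0.2],[0,0,0.4],1],[[0,0,0],[0,0,0],1]]'|grep -E 'cont'; python3 plan.py
```

```text
contact_force: [-9.9, -2.4, 5.6]
t 25.2 press mm [-29.5  29.2 175.6] ang 17.9 F press [-10.1  -1.2   5.6] j [ 0.02  0.28  1.64 -0.    1.23  1.17] w -0.0
contact_force: [-15.2, -3.2, 9.1]
t 25.45 press mm [-29.7  29.7 175.5] ang 15.5 F press [-15.5  -1.4   9.1] j [ 0.03  0.28  1.64 -0.    1.24  1.21] w -0.0
```

```bash
python3 -m handwheel '[[[2,0,0],[0,0,0],1],[[0,0,0],[0,0,0],1]]'|grep -E 'cont'; python3 plan.py; python3 -m handwheel '[[[-8,0,0],[0,0,0],1],[[-8,0,0],[0,0,0],1],[[0,0,0],[0,0,0],1],[[0,0,-40],[0,0,0],1],[[0,0,-40],[0,0,0],1],[[0,0,-20],[0,0,0],1],[[-45,-45,0],[0,0,0],1],[[-45,-45,0],[0,0,0],1],[[-45,-45,0],[0,0,0],1],[[0,0,0],[0,0,0],1]]'|grep -E 'cont'; python3 plan.py
python3 - <<'E'
from h import *
T=vision.get_image('top');S=vision.get_image('side');cv2.imwrite('pics/side5.png',S);cv2.imwrite('pics/top5.png',T)
cv2.imwrite('pics/m5.png',cv2.resize(np.hstack([T[120:290,170:350],S[190:360,280:460]]),None,fx=2.2,fy=2.2,interpolation=cv2.INTER_CUBIC))
E
```

```text
contact_force: [-17.3, -5.1, 12.6]
t 25.7 press mm [-29.6  29.8 175.5] ang 15.5 F press [-17.8  -3.1  12.6] j [ 0.03  0.29  1.63 -0.01  1.24  1.21] w 0.0
contact_force: [0.8, 0.2, 1.0]
t 26.95 press mm [-201.6  120.9  276.3] ang 15.6 F press [0.8 0.1 1. ] j [ 0.22 -0.03  1.76  0.    1.41  1.4 ] w 0.0
```

View pics/m5.png

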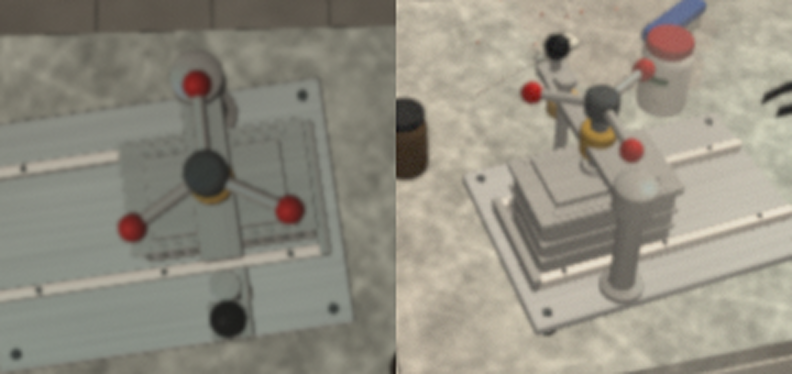

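The blue gap under the lid is gone and the hub sits lower. The balls are at crop (197,85), (289,210) and (132,228). I'll check the turn angle and the lid numerically.

Run:
```python
from h import *; import plan
w=lambda x,y,z:plan.Rp.apply([x,y,z])+[plan.PX,plan.PY,0]
q=lambda uv,z:plan.Rp.inv().apply(bp('top',uv,z)-[plan.PX,plan.PY,0])[:2]*1000
B=[q((170+u/2.2,120+v/2.2),.194) for u,v in((197,85),(289,210),(132,228))]; c=sum(B)/3
print('c',c.round(1),[(np.linalg.norm(b-c).round(1),np.degrees(np.arctan2(*(b-c)[::-1])).round(1)) for b in B])
print('knob',q((170+228/2.2,120+318/2.2),.181))
a,b=(cv2.imread(f'pics/side{i}.png')[235:330,330:425] for i in(3,5))
for n,i in(('before',a),('after',b)):
    i=i.astype(int); print(n,'bluish px',((i[...,0]-i[...,2])>14).sum())
cv2.imwrite('pics/z.png',cv2.resize(np.hstack([a,b]),None,fx=4,fy=4,interpolation=cv2.INTER_CUBIC))
```

```text
c [1.4 1.5] [(np.float64(65.9), np.float64(-1.8)), (np.float64(65.7), np.float64(-121.5)), (np.float64(66.1), np.float64(118.5))]
knob [-103.61783412    0.40087757]
before bluish px 0
after bluish px 0
```

View pics/z.png

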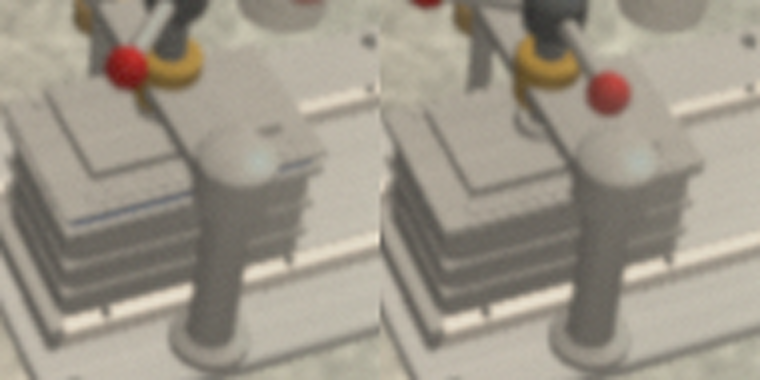

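The blue insert line visible before (left half, around (130,205)) is gone afterwards, so the lid sits on the rim. The wheel turned about 196° to a hard stop, and the knob and bridge haven't moved.

```bash
python3 -c "
from rig import manip; print(manip.sign_off())"
```

```text
the job is handed in; nothing more can be done
None
```

The job is handed in: the mould is home against its stop, the bridge is home over it, and the lid is wound down on the rim (no blue gap showing). It took about 27 s of robot time. The highest readings were 42 N sideways on the fingertips, with the mould against its stop, and about 22 N elsewhere. The other things on the table were left alone.

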